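# Hold a snap ring spread at the groove of a sander axle

## Robot

A 6-joint arm with a two-finger parallel gripper is mounted at the origin on the work surface. World frame = base frame: x ahead of the robot, y to its left, z up, the work surface at z = 0. Lengths are in m, angles in degrees, forces in N, time in s.
With the tool pointing down it reaches from about 0.275 to 0.975 m from the base axis. Payload 8.4 kg.
Tool frame: the origin (TCP) lies at the centre of the arm's flange, where the gripper is bolted on; the fingertips stand 190 mm ahead of it and the grasp point (between the pads) lies 171 mm ahead of it (ctrl.hold_point_z is the x of the grasp point in the tool frame, in m); x points along the fingers, y is the direction in which the jaws open and shut, and the axes are right-handed (so a half turn about x gives the same grasp; the last joint's range is limited). The gripper opens to 92 mm and grips with 3 to 60 N. Pads are 20 mm wide; open, the fingers measure 128 mm over their backs; the gripper's body (75 mm by 189 mm) begins 69 mm behind the grasp point.
Start: joints at [-70.726, 20.225, 93.587, -0, 66.188, -0.138], TCP at [0.208, -0.589, 0.405] pointing down, gripper open.
Joint ranges: [-150.9, 150.9], [-52.94, 120.26], [3.33, 152.33], [-74.26, 254.26], [0, 154.13], [-172.89, 172.89]. Speed limits (degrees/s): [127.2, 127.2, 159.86, 180, 180, 180].

## Interface

Orientations are given as [roll, pitch, yaw] about the fixed x, y, z axes, in that order (R = Rz(yaw) Ry(pitch) Rx(roll)).
In Python, from cell import sensors, eyes, job, ctrl gives the robot as it stands.
- The arm moves only by the tool move_arm, never from a script. Its argument "series" is a list of rows, each a list of 3 entries, a list of its own where there are three numbers: the gripper's target within -1 to 1 (shut at 1, half-way at 0, fully open at -1), then the shift along the tool's x, y, z in mm, then the turn about the tool's x in degrees. In form: [[grip, [dx, dy, dz], twist], ...]. A call has 1 to 20 rows; each row shifts and turns the commanded pose from where the row before left it, along the tool's axes as they then stand; what a row does not reach is not made up. A row lasts 1/8 s, in which the tool goes at most 62.5 mm and 10.7 degrees, less where a joint would pass 70% of its speed; a pose out of reach is approached as far as the arm can. A call is refused whole if a number of a shift passes 62.5 or a number of a turn 10.7, either way. A call with a gripper value outside its range is refused whole. The fingers move at their own pace and stop on an object; "grip_force" is the grip in N (left out, the last holds). Time passes only in rows, so rows that do not move let the fingers close. It gives the time, the measured TCP pose, the force and the opening at its end, in the units of the state.
- sensors.get_state(): the state, without advancing time (a new reading comes with each control period).
- eyes.snapshot(name): name is "side" or "top" or "wrist"; returns the picture (420x560x3 uint8, red, green, blue); there is no depth.
- eyes.camera_model(name): a dict with "fov_y" (degrees; the focal length in pixels is half the picture's height over the tangent of half this angle, whatever the lens; pixels are square), "cx", "cy" (the principal point, pixels), "xyz" and "orientation" of the camera in the world; the wrist camera has in their place "tool_from_camera" (4x4, takes a point from camera to tool coordinates, whose origin is the TCP and whose axes are the tool frame's). Camera axes: x right, y down, z forward; pixel columns grow to the right and rows downward; lengths in m; the calibration is good to about 2 mm. A picture is of the moment at which its call begins: read the wrist's pose just before it. camera_model takes no time and is no camera call.
- job.close_job(): hands the job in, once; it reports no verdict.
Trained networks look in the newest picture that a camera, given by its name, has taken for a name from the list of things; names that differ only in an ending like _2 or _b are one class to them, and where a whole thing is asked for, a point or a joint stands for the part that bears it (a point fixed in the world has none). Each returns a list of dicts, best first, with "confidence" (0 to 1); they miss things now and then, are a little off and sometimes report something else, mostly with a low value. They report only what shows in the picture. A call takes as long as a camera call.
- eyes.spot_in(label, camera): "extent" ([left, top, right, bottom] in pixels, round what is visible of it).
- eyes.regions_of(label, camera): "mask" (420x560 bool, what is visible of it) and "extent" ([left, top, right, bottom] in pixels, round what is visible of it).
- eyes.spot_point(label, camera): "uv" ([column, row] in pixels: a listed point, or the origin of a listed thing).
The state is a dict: "t": time; "q": joint angles; "qvel": joint speeds; "effort": joint torques, N m; "eef_pos": TCP position; "tcp_rot": TCP orientation; "contact_force": force on the tool from outside, world axes, zero at the start; "moment": the same for the moment, N m; "width": finger opening in m.
Only numpy, scipy, OpenCV 4.12 (cv2) and the standard library are available. Lean on these libraries where they do the work, as an engineer would, in place of code of your own. Each camera call takes 0.05 s, during which the arm holds its last target. There are 200 camera calls.

## Task

Take the blue-handled snap-ring pliers out of their wooden holder, put the two tips in the gap of the snap ring lying on the pine block and squeeze the handles fully so the ring is spread open. Carry the ring on the pliers, slide it down over the upright steel axle stub until it is level with the groove and around it without touching the stub, and finish there while still holding the pliers squeezed and the ring spread. Leave the loose things lying about where they are.

Things in the scene. Friction and masses are not known exactly. Their poses are not given: they have to be found in the camera images.
- pliers_grip (a point): Midway between the two blue handles of the pliers, at half their height; z up, y from handle to handle. The pliers stand upright, tips down in the holder's slot. Handles: upright bars 56 mm tall, 16 mm wide (x), flat outer faces 64 mm apart (y) when released; grip from above across y. Tip ends are 97 mm straight below this point, the guide bar's top 42 mm below
- pliers_tips (a point): Midway between the ends of the two tips; axes as pliers_grip. Each tip is an upright bar 8 mm wide (x), 4.5 mm thick (y), 45 mm long below the guide bar (44 mm along y). Squeezing slides the handles together, staying parallel, and the tips apart: 27 mm of squeeze opens the tips from 11 to 38 mm (outside) at the stop
- pliers: The pliers, about 0.16 kg; origin at pliers_tips, same axes. A spring holds the handles apart: they do not yield below 10 N per finger, and with the ring on they reach the stop at about 21 N per finger. So grip with 6 to 8 N to carry them unsqueezed and with 30 to 45 N to squeeze them fully
- pliers_l (a joint): How far each handle is squeezed in and each tip moved out, 0 (released) to 0.0135 m (stop)
- ring_center (a point): Centre of the snap ring at half its 5 mm thickness; z up, x towards its gap. Blackened steel C-shaped ring, 48 mm across outside, 38 mm inside, with two inward teeth at +y and -y reaching to 12.5 mm from the centre when relaxed, about 17 mm when spread. It lies flat on the block, its two ends overhanging the block's edge with free space below them
- ring_gap (a point): Centre of the gap between the ring's ends, 20 mm from ring_center along x, at half the ends' height. Ends 10 mm long (x), 8 mm tall; clear gap along y 18 mm when relaxed. The tips go in from above, pliers' y along ring's y, and push the ends apart; friction then carries the ring. Tip ends should be 5 to 10 mm below this point; 20 mm below are free
- ring: The snap ring, 0.03 kg; origin at its centre on the underside, axes as ring_center
- ring_l (a joint): Opening angle of each arm of the ring, 0 relaxed, about 0.21 rad when the pliers are fully squeezed; springy (each end pushes back with about 5 N when spread)
- groove (a point): Point on the axis of the upright axle stub at mid-height of its dark groove, 75 mm above the bench. Groove 10 mm high, 22 mm diameter; the stub is 28 mm in diameter, bevelled at the top, ending 18 mm above this point. A black roller 60 mm across ends 20 mm below this point, standing on a red foot 84 x 74 x 30 mm
- axle: The fixed axle stub with roller and foot; origin under its centre
- holder: Fixed plywood holder, 70 x 80 x 51 mm tall, slot 18 x 28 mm; origin at the centre of its underside
- block: Fixed pine block, 40 x 66 x 22 mm tall, under the ring; origin at the centre of its underside, about 8 mm from the ring's centre along the ring's -x
- offcut_a: pale pine offcut, 45 x 32 x 18 mm; bystander, origin at its underside
- offcut_b: darker wood offcut, 55 x 28 x 12 mm; bystander, origin at its underside
- rule: aluminium rule, 30 x 300 x 4 mm; bystander, origin at its underside
- engraver: black rotary engraving handpiece, 110 mm long, 18 mm thick; bystander, origin at its underside
- glue: glue jar with red cap, 48 mm across, 90 mm tall; bystander, origin at its underside
- screwdriver: screwdriver lying down; bystander, origin at its underside
- plank: pine board, 90 x 60 x 12 mm; bystander, origin at its underside

How it is judged:
By the outcome, as a careful person would: the job done as asked, in the order asked, and still so for the second after the job is handed in, while the arm keeps its last pose, push and grip.
It also fails if it takes over 45 s, if anything falls off the work surface, if the arm or the gripper's body presses on something with over 40 N, if the wrist force passes 120 N, or if a joint passes its speed limit or range.

## Working session

There is one attempt and no reset: what is moved stays moved. The work goes in short steps, Python scripts to look and compute and a tool call to move; the robot and the scene stay as the last step left them, time stands still between calls to the robot, and variables do not carry over. Pictures are saved under pics/ and viewed, about 8 in all and at most 12, crops included, and the job is handed in when it is done.

Besides the shell and the picture viewer there is one more tool, called after "Call:" by a JSON object that holds its "api" and its "payload". move_arm: Moves the arm, as the interface text tells. Its arguments: {"type":"object","properties":{"series":{"type":"array"},"grip_force":{"type":"number"}},"required":["series"]}

View pics/top.png

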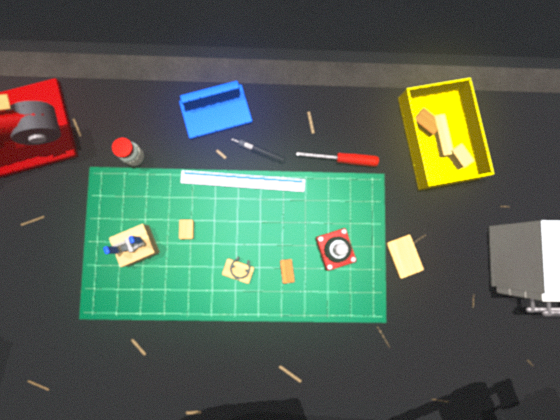

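View pics/side.png

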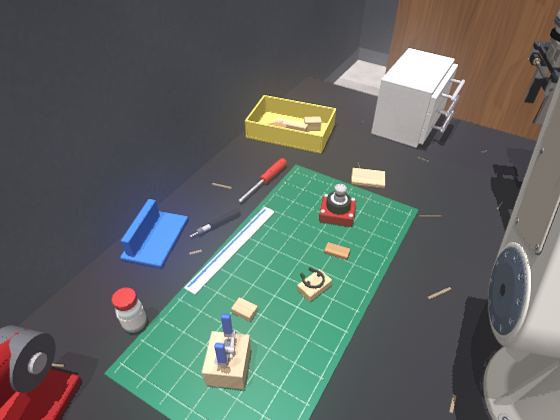

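The top view shows the pliers and holder at (120,245), the ring on its block at (240,268) with the gap facing up (+x), and the axle at (337,250). The side view agrees. Next I'll work out the move to above the pliers.

```bash
cat >> h.py <<'E'
def plan(xyz, yaw=None):
    """rows: shift in present tool axes (mm) to TCP xyz; twist (deg) so that tool y lies at world yaw (mod 180)"""
    s=sensors.get_state(); Rt=R.from_euler('xyz',s['tcp_rot'],degrees=True).as_matrix()
    d=Rt.T@(np.array(xyz)-s['eef_pos'])*1000
    y=np.degrees(np.arctan2(Rt[1,1],Rt[0,1]))
    print('t',round(s['t'],2),'tcp',np.round(s['eef_pos'],4),'q',np.round(s['q'],1),'F',np.round(s['contact_force'],1),'w',round(s['width'],4),'tool x',np.round(Rt[:,0],4),'tool-y yaw',round(y,2))
    print('shift',np.round(d,1))
    if yaw is not None:
        t=-(yaw-y); t=(t+90)%180-90; print('twist (tool x down)',round(t,2))
E
python3 - <<'E'
from h import *
print(np.array(eyes.camera_model('wrist')['tool_from_camera']).round(4), eyes.camera_model('wrist')['fov_y'])
plan([0.54,0.235,0.43]); plan([0.50,0.0,0.404])
C,im=shot('top')
for l in ['pliers','ring']:
    d=eyes.regions_of(l,'top'); 
    for x in d[:2]: print(l,x['confidence'],x['extent'],x['mask'].sum())
# handle yaw: blue pixels
hsv=cv2.cvtColor(im,cv2.COLOR_RGB2HSV)
m=cv2.inRange(hsv,(105,150,60),(130,255,255)); m[:220]=0;m[:,170:]=0
n,_,st,ce=cv2.connectedComponentsWithStats(m)
P=[]
for i in range(1,n):
    if st[i,4]>8: P.append(at_z(C,ce[i],0.13)); print(ce[i],st[i],P[-1])
E
```

```text
[[ 1.000e-04 -2.775e-01  9.607e-01  1.990e-02]
 [ 1.000e+00 -3.000e-04 -2.000e-04  1.000e-04]
 [ 4.000e-04  9.607e-01  2.775e-01 -7.800e-02]
 [ 0.000e+00  0.000e+00  0.000e+00  1.000e+00]] 59.65166753408322
t 0.9 tcp [ 0.2077 -0.5895  0.4047] q [-70.7  20.2  93.6   0.   66.2  -0.1] F [0.6 0.4 0.1] w 0.0921 tool x [ 0.  0. -1.] tool-y yaw -70.59
shift [ -25.3 -667.2 -587.4]
t 0.9 tcp [ 0.2077 -0.5895  0.4047] q [-70.7  20.2  93.6   0.   66.2  -0.1] F [0.6 0.4 0.1] w 0.0921 tool x [ 0.  0. -1.] tool-y yaw -70.59
shift [   0.7 -458.8 -471.6]
pliers 0.71 [110.1, 237.0, 144.6, 252.8] 334
pliers 0.65 [226.6, 258.8, 251.6, 280.1] 124
ring 0.37 [228.4, 258.8, 236.4, 275.2] 40
ring 0.17 [182.2, 172.4, 301.3, 190.4] 1598
[131.92307692 239.38461538] [130 237   5   6  26] [0.5488574  0.20471271 0.13      ]
[106.43589744 249.64102564] [103 246   7   8  39] [0.5270537 0.2550614 0.13     ]
```

Call:
{"api": "move_arm", "payload": {"series": [[-1,[0,-28.6,-29.4],0],[-1,[0,-28.6,-29.4],0],[-1,[0,-28.6,-29.4],0],[-1,[0,-28.6,-29.4],0],[-1,[0,-28.6,-29.4],0],[-1,[0,-28.6,-29.4],0],[-1,[0,-28.6,-29.4],0],[-1,[0,-28.6,-29.4],0],[-1,[0,-28.6,-29.4],0],[-1,[0,-28.6,-29.4],0],[-1,[0,-28.6,-29.4],0],[-1,[0,-28.6,-29.4],0],[-1,[0,-28.6,-29.4],0],[-1,[0,-28.6,-29.4],0],[-1,[0,-28.6,-29.4],0],[-1,[0,-28.6,-29.4],0]]}}

```text
t: 3.05
eef_pos: [0.4998, -0.0002, 0.4049]
tcp_rot: [156.4, 90.0, -4.2]
contact_force: [-0.0, -1.2, -0.9]
width: 0.092
```

```bash
python3 - <<'E'
from h import *
C,im=shot('wrist','w1.png')
for l,z in [('ring_center',.0245),('ring_gap',.026),('block',.011),('ring',.022)]:
    for d in eyes.spot_point(l,'wrist')[:2]: print(l,d['uv'],d['confidence'],at_z(C,d['uv'],z).round(4))
plan([0.54,0.235,0.43],113.4)
E
```

```text
ring_center [282.2, 194.3] 0.93 [ 0.4901 -0.0073  0.0245]
ring_gap [293.1, 182.3] 0.59 [ 0.5057 -0.0133  0.026 ]
block [278.4, 196.1] 0.86 [ 0.4838 -0.0054  0.011 ]
ring [285.4, 193.5] 0.98 [ 0.4914 -0.0103  0.022 ]
t 3.3 tcp [ 0.499  -0.0018  0.4045] q [ -0.4   9.  108.7  -0.   62.4  70.2] F [-0.2 -0.4 -0.4] w 0.0919 tool x [-6.e-04 -4.e-04 -1.e+00] tool-y yaw -70.55
shift [ -25.6 -209.6 -117.5]
twist (tool x down) -3.95
```

View pics/w1.png

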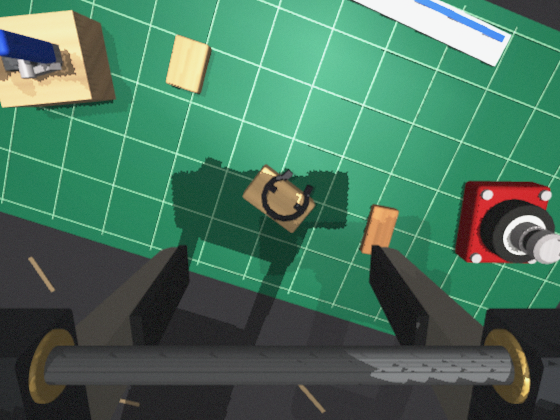

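The wrist view shows the ring at (285,197), with its gap to the upper right at about (298,183). The holder is at the upper left. Now I'll move above the pliers.

Call:
{"api": "move_arm", "payload": {"series": [[-1,[0,-26,-14.6],0],[-1,[0,-26,-14.6],0],[-1,[0,-26,-14.6],0],[-1,[0,-26,-14.6],0],[-1,[0,-26,-14.6],0],[-1,[0,-26,-14.6],0],[-1,[0,-26,-14.6],0],[-1,[0,-26,-14.6],0],[-1,[0,0,0],-4],[-1,[0,0,0],0]]}}

```text
t: 4.55
eef_pos: [0.5403, 0.2324, 0.4046]
tcp_rot: [25.7, 90.0, -131.0]
contact_force: [0.2, 0.4, -0.1]
width: 0.092
```

```bash
python3 - <<'E'
from h import *
C,im=shot('wrist','w2.png')
for l,z in [('pliers_grip',.107),('pliers_tips',.01),('holder',.0)]:
    for d in eyes.spot_point(l,'wrist')[:2]: print(l,np.round(d['uv'],1),d['confidence'],at_z(C,d['uv'],z).round(4))
plan([0.539,0.233,0.278],113.4)
E
```

```text
pliers_grip [279.3 203.2] 0.68 [0.542  0.2327 0.107 ]
holder [278.5 180.8] 0.69 [0.5375 0.2315 0.    ]
t 4.75 tcp [0.5404 0.2326 0.4048] q [23.1 17.  98.2 -0.  64.8 89.9] F [ 0.1 -0.9 -0.6] w 0.0919 tool x [-0.e+00 -1.e-04 -1.e+00] tool-y yaw -66.71
shift [126.8  -0.9   1.1]
twist (tool x down) -0.11
```

View pics/w2.png

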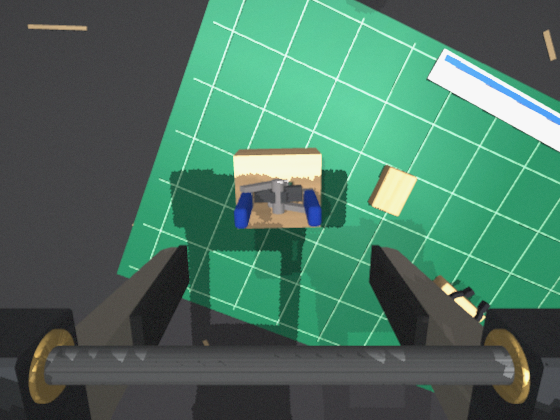

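The wrist view shows the handles at (244,208) and (314,208), centred and square between the fingers. I'll fit the handle boxes quickly to refine that.

```bash
cat >> h.py <<'E'
def box_mask(C,boxes,shape=(420,560)):
    m=np.zeros(shape,np.uint8)
    for b in boxes: cv2.fillConvexPoly(m,cv2.convexHull(np.array([proj(C,p) for p in b],np.float32)).astype(np.int32),1)
    return m>0
def handles(x,y,z,yaw,gap=.064,th=.010):
    u=np.array([np.cos(yaw),np.sin(yaw),0]);v=np.array([-u[1],u[0],0]);c=np.array([x,y,z])
    return [[c+v*s*d+u*a+np.array([0,0,h]) for d in(gap/2,gap/2-th) for a in(-.008,.008) for h in(-.028,.028)] for s in(1,-1)]
def fit_handles(C,im,p0,gap=.064):
    from scipy.optimize import minimize
    hsv=cv2.cvtColor(im,cv2.COLOR_RGB2HSV)
    m=(cv2.inRange(hsv,(105,120,30),(130,255,255))>0)
    u,v=proj(C,p0[:3]).astype(int); k=np.zeros_like(m);k[max(0,v-80):v+80,max(0,u-120):u+120]=1;m&=k
    def iou(p):
        q=box_mask(C,handles(p[0]/1e3,p[1]/1e3,p[2]/1e3,np.radians(p[3]),gap,p[4]/1e3)); return -(m&q).sum()/(m|q).sum()
    r=minimize(iou,[p0[0]*1e3,p0[1]*1e3,p0[2]*1e3,p0[3],10],method='Nelder-Mead',options=dict(initial_simplex=np.array([p0[0]*1e3,p0[1]*1e3,p0[2]*1e3,p0[3],10])+np.vstack([np.zeros(5),np.diag([6,6,10,5,3])])))
    return r.x.round(2),r.fun
E
python3 - <<'E'
from h import *
im=cv2.imread('pics/w2.png')[:,:,::-1].copy(); C=cam('wrist')
print(fit_handles(C,im,[.541,.2325,.107,23.3]))
E
```

```text
(array([535.1 , 231.52,  94.5 ,  25.66,   8.37]), np.float64(-0.8406445837063563))
```

```bash
python3 - <<'E'
from h import *
im=cv2.imread('pics/w2.png')[:,:,::-1].copy(); C=cam('wrist')
for z in (.103,):
  print(z,[fit_handles(C,im,[a,.2325,z,b],.064) for a,b in((.541,23.3),(.536,22))])
hsv=cv2.cvtColor(im,cv2.COLOR_RGB2HSV);m=cv2.inRange(hsv,(105,120,30),(130,255,255))
n,_,st,ce=cv2.connectedComponentsWithStats(m)
for i in range(1,n):
  if st[i,4]>60: print(st[i],ce[i])
for x in(.535,.538,.541):
  b=handles(x,.232,.103,np.radians(23.3)); print(x,[np.array([proj(C,p) for p in q]).min(0).round(0).tolist()+np.array([proj(C,p) for p in q]).max(0).round(0).tolist() for q in b])
E
```

```text
0.103 [(array([535.61, 231.03,  97.96,  27.45,   8.34]), np.float64(-0.8358473824312334)), (array([537.61, 232.15, 102.47,  24.61,   8.55]), np.float64(-0.8152542372881356))]
[478  75  82  50 492] [521.94918699 100.23577236]
[304 190  18  36 474] [312.1835443 208.3164557]
[234 193  18  36 490] [242.77959184 210.69183673]
0.535 [[232.0, 192.0, 252.0, 231.0], [302.0, 192.0, 321.0, 231.0]]
0.538 [[234.0, 189.0, 253.0, 228.0], [303.0, 189.0, 323.0, 228.0]]
0.541 [[235.0, 186.0, 255.0, 224.0], [305.0, 186.0, 324.0, 224.0]]
```

```bash
python3 - <<'E'
from h import *
plan([.538,.2317,.275],114.8)
E
```

```text
t 4.75 tcp [0.5404 0.2326 0.4048] q [23.1 17.  98.2 -0.  64.8 89.9] F [ 0.1 -0.9 -0.6] w 0.0919 tool x [-0.e+00 -1.e-04 -1.e+00] tool-y yaw -66.71
shift [ 1.298e+02 -1.000e-01  2.500e+00]
twist (tool x down) -1.51
```

Call:
{"api": "move_arm", "payload": {"series": [[-1,[20,0,2.5],-1.5],[-1,[25,0,0],0],[-1,[25,0,0],0],[-1,[25,0,0],0],[-1,[20,0,0],0],[-1,[15,0,0],0],[-1,[0,0,0],0],[1,[0,0,0],0],[1,[0,0,0],0],[1,[0,0,0],0],[1,[0,0,0],0],[1,[0,0,0],0],[1,[0,0,0],0]], "grip_force": 7}}

```text
t: 6.38
eef_pos: [0.5383, 0.2326, 0.2753]
tcp_rot: [-179.9, 89.9, 25.0]
contact_force: [-1.0, -0.2, 5.8]
width: 0.064
```

Call:
{"api": "move_arm", "payload": {"series": [[1,[-5,0,0],0],[1,[-10,0,0],0],[1,[-15,0,0],0],[1,[-20,0,0],0],[1,[-20,0,0],0],[1,[-20,0,0],0],[1,[-15,0,0],0],[1,[-10,0,0],0],[1,[-5,0,0],0],[1,[0,0,0],0]]}}

```text
t: 7.62
eef_pos: [0.538, 0.2324, 0.3946]
tcp_rot: [-9.5, 90.0, -164.6]
contact_force: [0.8, 1.1, -0.7]
width: 0.064
```

```bash
python3 - <<'E'
from h import *
C,im=shot('side','s2.png')
w=cam('wrist'); cw,iw=shot('wrist','w3.png')
big=np.hstack([im[220:400,120:360],iw[120:300,160:400]]); cv2.imwrite('pics/c3.png',cv2.resize(big,None,fx=1.66,fy=1.66,interpolation=cv2.INTER_CUBIC)[:,:,::-1])
plan([.505,-.014,.395],-110)
i1=cv2.imread('pics/w1.png'); cv2.imwrite('pics/r1.png',cv2.resize(i1[150:240,230:340],None,fx=6,fy=6,interpolation=cv2.INTER_CUBIC))
E
```

```text
t 7.72 tcp [0.5379 0.2324 0.3941] q [23.2 17.4 99.1  0.  63.6 88.3] F [-0.2  0.2 -1.4] w 0.0638 tool x [-9.e-04 -3.e-04 -1.e+00] tool-y yaw -65.09
shift [ -0.8 209.6 133.6]
twist (tool x down) 44.91
```

View pics/c3.png

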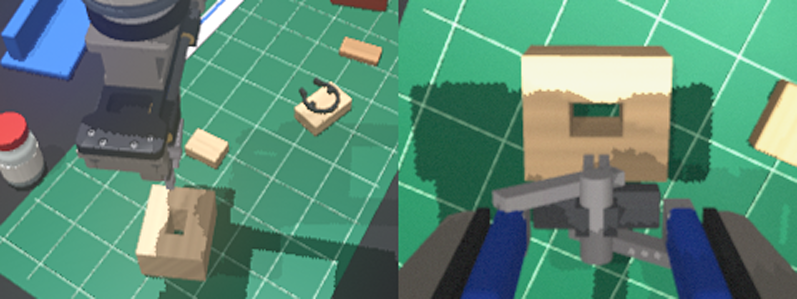

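View pics/r1.png

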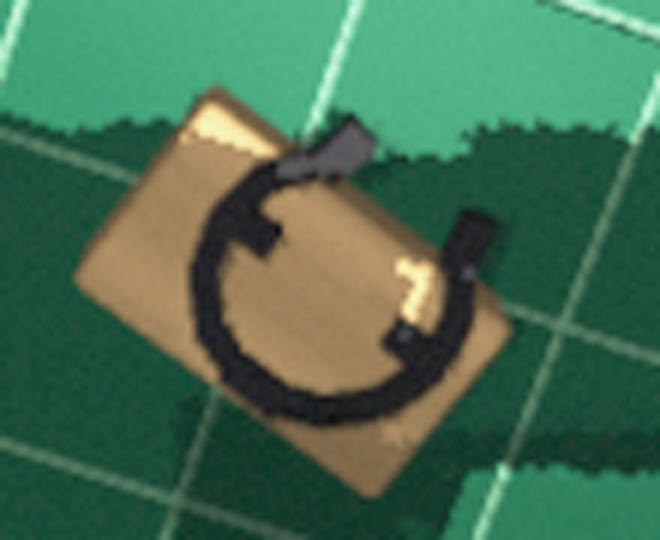

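```bash
python3 - <<'E'
from h import *
s=dict(eef_pos=[.499,-.0018,.4045],tcp_rot=None)
y=np.radians(-70.55);Y=np.array([np.cos(y),np.sin(y),0]);X=np.array([0,0,-1.]);M=np.stack([X,Y,np.cross(X,Y)],1)
s['tcp_rot']=R.from_matrix(M).as_euler('xyz',degrees=True)
C=cam('wrist',s)
g=lambda p,z:at_z(C,(p[0]/6+230-.4,p[1]/6+150-.4),z)
a,b=g((262,235),.027),g((405,337),.027); print('teeth',a.round(4),b.round(4),'mid',((a+b)/2).round(4),'dist',np.linalg.norm(a-b),'yaw y',np.degrees(np.arctan2(*(a-b)[1::-1])))
q=[g(p,.022) for p in((215,97),(505,335),(370,495),(80,280))]
print('block top',np.round(q,4)[:,:2].tolist(),'c',np.mean(q,0).round(4))
for i in range(4): d=q[(i+1)%4]-q[i]; print(np.linalg.norm(d).round(4),np.degrees(np.arctan2(d[1],d[0])).round(1))
# outer circle extents of ring: left (192,275) bottom (325,425) right (473,..)
o=np.array([(192,275),(208,340),(250,395),(325,425),(390,410),(440,360),(472,290)],float)
w=np.array([g(p,.0245)[:2] for p in o]);A=np.c_[2*w,np.ones(len(w))];r=np.linalg.lstsq(A,(w**2).sum(1),rcond=None)[0]
print('circle',r[:2].round(4),np.sqrt(r[2]+r[0]**2+r[1]**2).round(4))
# tips
s=sensors.get_state();Rt=R.from_euler('xyz',s['tcp_rot'],degrees=True).as_matrix();Cw=cam('wrist')
print('tips proj',proj(Cw,np.array(s['eef_pos'])+Rt@[.268,0,0]), 'bar',proj(Cw,np.array(s['eef_pos'])+Rt@[.213,0,0]))
E
```

```text
teeth [0.4922 0.0018 0.027 ] [ 0.4836 -0.0268  0.027 ] mid [ 0.4879 -0.0125  0.027 ] dist 0.029891903010109147 yaw y 73.16782030440396
block top [[0.5107, 0.0166], [0.4884, -0.0436], [0.4533, -0.0317], [0.4734, 0.0281]] c [ 0.4815 -0.0077  0.022 ]
0.0642 -110.4
0.037 161.3
0.0631 71.4
0.0391 -17.2
circle [ 0.4865 -0.0126] 0.0233
tips proj [278.87658863 216.64922885] bar [278.86984394 245.82218292]<sys>:0: UserWarning: Gimbal lock detected. Setting third angle to zero since it is not possible to uniquely determine all angles.
```

The pliers are clear of the holder, and their tips show at about (280,214), which matches my prediction. The ring crop gives a centre near (0.488,-0.0105) and a ring-y yaw of about 72°, so I'll carry the pliers above the gap.

Call:
{"api": "move_arm", "payload": {"series": [[1,[0,5.3,3.3],0],[1,[0,10,6.5],0],[1,[0,17,10.5],0],[1,[0,22,13.5],0],[1,[0,25,15.7],0],[1,[0,25,15.7],0],[1,[0,25,15.7],0],[1,[0,25,15.7],0],[1,[0,22,13.5],0],[1,[0,17,10.5],0],[1,[0,12,7.5],0],[1,[0,7.8,5.1],0],[1,[5,0,0],7.2],[1,[10,0,0],7.2],[1,[10,0,0],7.2],[1,[10,0,0],7.2],[1,[10,0,0],7.2],[1,[5,0,0],7.2],[1,[0,0,0],0]]}}

```text
t: 10.1
eef_pos: [0.5068, -0.0169, 0.3443]
tcp_rot: [12.0, 90.0, 173.8]
contact_force: [-0.2, 0.3, -1.7]
width: 0.0636
```

```bash
cat > look.py <<'E'
from h import *
import sys
fn,sc,x0,y0,x1,y1=sys.argv[1],float(sys.argv[2]),*map(int,sys.argv[3:7])
C,im=shot('wrist',fn)
cv2.imwrite('pics/c_'+fn,cv2.resize(im[y0:y1,x0:x1],None,fx=sc,fy=sc,interpolation=cv2.INTER_CUBIC)[:,:,::-1])
E
python3 look.py w4.png 4 190 130 370 270
python3 - <<'E'
from h import *
plan([.507,-.017,.343],-108.3)
s=sensors.get_state();Rt=R.from_euler('xyz',s['tcp_rot'],degrees=True).as_matrix();C=cam('wrist')
T=np.array(s['eef_pos'])+Rt@[.268,0,0];print('tips',T.round(4),proj(C,T))
for l,z in [('ring_center',.0245),('ring_gap',.026),('block',0),('ring',.022),('pliers_tips',T[2])]:
    for d in eyes.spot_point(l,'wrist')[:2]: print(l,np.round(d['uv'],1),round(d['confidence'],2),at_z(C,d['uv'],z).round(4))
E
```

```text
t 10.15 tcp [ 0.507  -0.0169  0.3447] q [ -2.1  13.9 111.2   0.   55.  106. ] F [-0.1 -1.  -1. ] w 0.0639 tool x [-3.e-04  0.e+00 -1.e+00] tool-y yaw -108.12
shift [ 1.7  0.1 -0.1]
twist (tool x down) 0.18
tips [ 0.5069 -0.0169  0.0767] [278.55597027 216.76306646]
ring_gap [275.9 198. ] 0.81 [ 0.5082 -0.0149  0.026 ]
ring_gap [279.4 280.7] 0.71 [0.4341 0.0062 0.026 ]
block [276.5 218.3] 0.56 [ 0.4831 -0.0071  0.    ]
pliers_tips [280.8 218. ] 0.91 [ 0.5055 -0.0181  0.0767]
```

View pics/c_w4.png

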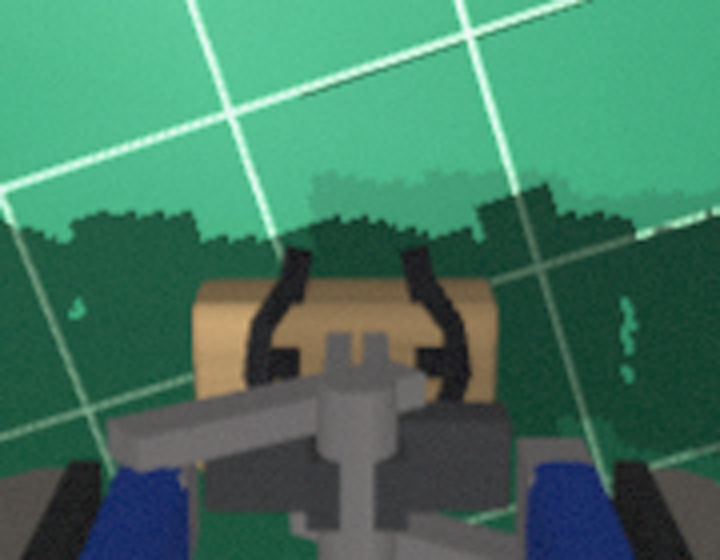

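The crop shows the ring ends at crop (298,262) and (414,262), the teeth at (287,364) and (430,362), and the tips at (338/376,335). Lateral alignment and yaw look right, so I only need to check the offset along ring x.

```bash
python3 - <<'E'
from h import *
s=sensors.get_state();Rt=R.from_euler('xyz',s['tcp_rot'],degrees=True).as_matrix();C=cam('wrist')
T=np.array(s['eef_pos'])+Rt@[.268,0,0]
g=lambda p,z:(Rt.T@(at_z(C,(p[0]/4+190-.4,p[1]/4+130-.4),z)-T))[1:]*1000
for n,p,z in [('endL far',(298,250),.03),('endR far',(414,250),.03),('toothL',(287,364),.027),('toothR',(430,362),.027),('blk far L',(205,283),.022),('blk far R',(490,281),.022),('block edge L',(195,305),.022),('blk edge R',(497,305),.022),]: print(n,g(p,z).round(1))
print('tips: ', [ (g(p,T[2])).round(1) for p in((338,338),(376,338))])
E
```

```text
endL far [-12.   -6.6]
endR far [12.  -6.6]
toothL [-14.7  19.1]
toothR [15.8 18.7]
blk far L [-32.3   2.6]
blk far R [28.7  2.1]
block edge L [-34.6   7.4]
blk edge R [30.3  7.5]
tips:  [array([-3.2, -2. ]), array([ 3.6, -2. ])]
```

Call:
{"api": "move_arm", "payload": {"series": [[1,[5,0,-2],-0.2],[1,[10,0,0],0],[1,[12,0,0],0],[1,[10,0,0],0],[1,[8,0,0],0],[1,[7,0,0],0],[1,[4,0,0],0],[1,[2,0,0],0],[1,[0,0,0],0]]}}

```text
t: 11.52
eef_pos: [0.5089, -0.0176, 0.2868]
tcp_rot: [-158.4, 90.0, 3.5]
contact_force: [-0.5, -0.8, -0.7]
width: 0.0642
```

```bash
python3 look.py w5.png 4 190 130 370 270
python3 -c "
from h import *
plan([.507,-.017,.287],-108.3)"
```

```text
t 11.57 tcp [ 0.509  -0.0176  0.2869] q [ -2.1  18.8 113.5  -0.   47.7 105.9] F [-0.1 -0.6 -1.7] w 0.0636 tool x [ 4.e-04 -0.e+00 -1.e+00] tool-y yaw -108.09
shift [-0.1  0.1  2.1]
twist (tool x down) 0.21
```

View pics/c_w5.png

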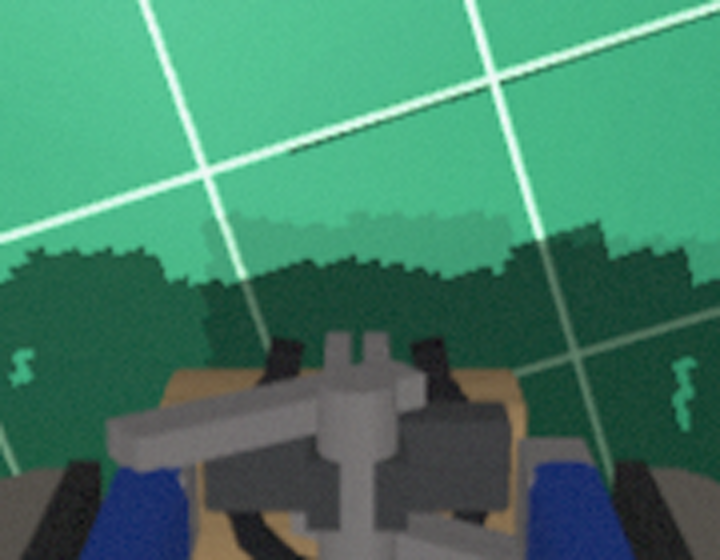

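The tips (338/376) sit midway between the ring ends (285/428). They're about 1.5–2 mm short along ring x, so I'll nudge outward and then squeeze.

Call:
{"api": "move_arm", "payload": {"series": [[1,[0,0,-1.7],0],[1,[0,0,0],0]]}}

```text
t: 11.82
eef_pos: [0.5107, -0.0181, 0.2869]
tcp_rot: [-165.2, 90.0, -3.3]
contact_force: [-0.4, 0.5, -0.4]
width: 0.0641
```

Call:
{"api": "move_arm", "payload": {"series": [[1,[0,0,0],0],[1,[0,0,0],0],[1,[0,0,0],0],[1,[0,0,0],0],[1,[0,0,0],0],[1,[0,0,0],0]], "grip_force": 38}}

```text
t: 12.58
eef_pos: [0.5106, -0.0181, 0.2867]
tcp_rot: [-168.5, 90.0, -6.6]
contact_force: [0.9, 0.5, 0.3]
width: 0.0358
```

```bash
python3 look.py w6.png 4 190 130 370 270
python3 -c "
from h import *
plan([.507,-.017,.287],-108.3)"
```

```text
t 12.62 tcp [ 0.5106 -0.0181  0.2867] q [ -2.2  18.9 113.3  -0.   47.8 105.9] F [0.  0.5 0.8] w 0.0353 tool x [ 1.e-04 -0.e+00 -1.e+00] tool-y yaw -108.09
shift [-0.3  0.1  3.7]
twist (tool x down) 0.21
```

View pics/c_w6.png

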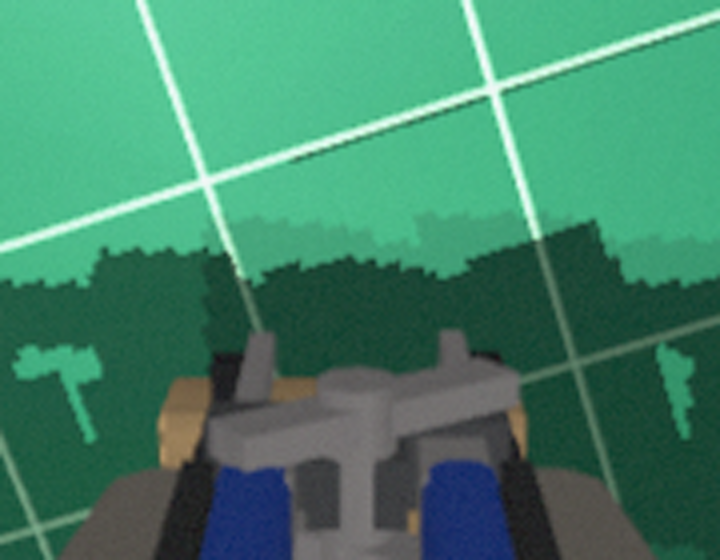

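The pliers are fully squeezed (width 35.5 mm) and both tips press on the ring ends at (230,360) and (485,360). I'll lift.

Call:
{"api": "move_arm", "payload": {"series": [[1,[-3,0,0],0],[1,[-6,0,0],0],[1,[-10,0,0],0],[1,[-14,0,0],0],[1,[-15,0,0],0],[1,[-15,0,0],0],[1,[-15,0,0],0],[1,[-12,0,0],0],[1,[-8,0,0],0],[1,[-4,0,0],0],[1,[0,0,0],0]]}}

```text
t: 14.0
eef_pos: [0.5105, -0.0181, 0.3887]
tcp_rot: [-10.6, 90.0, 151.3]
contact_force: [0.0, 0.5, -1.8]
width: 0.0357
```

```bash
python3 - <<'E'
from h import *
W,iw=shot('wrist','w7.png'); S,is_=shot('side','s7.png'); T,it=shot('top','t7.png')
s=sensors.get_state();Rt=R.from_euler('xyz',s['tcp_rot'],degrees=True).as_matrix();t0=np.array(s['eef_pos'])
tip=t0+Rt@[.268,0,0]; rc=tip+Rt@[-.008,0,.02]
print(s['width'],tip,rc,[proj(c,rc).round(0) for c in(W,S,T)],[proj(c,[.5304,-.2297,.075]).round(0) for c in(W,S,T)])
cr=lambda im,p,h,w,f:cv2.resize(im[int(p[1])-h:int(p[1])+h,int(p[0])-w:int(p[0])+w],(390,290),interpolation=cv2.INTER_CUBIC)
a=np.hstack([cr(iw,(280,210),58,78,0),cr(is_,proj(S,rc),29,39,0)])
b=np.hstack([cr(it,proj(T,rc),29,39,0),cr(is_,proj(S,[.5304,-.2297,.075]),29,39,0)])
cv2.imwrite('pics/m7.png',np.vstack([a,b])[:,:,::-1])
for n,C in(('side',S),('top',T),('wrist',W)):
  for l in('ring_center','ring_gap','groove','pliers_tips','ring'):
    for d in eyes.spot_point(l,n)[:2]: print(n,l,np.round(d['uv'],1),round(d['confidence'],2))
E
```

```text
0.03553273906987854 [ 0.51012354 -0.0180755   0.12020892] [ 0.49111899 -0.01186579  0.12822554] [array([279., 247.]), array([314., 245.]), array([237., 269.])] [array([533.,  93.]), array([340., 195.]), array([337., 252.])]
side ring_center [318.7 244.4] 0.81
side ring_gap [308.7 239.5] 0.78
side groove [338.9 191.7] 0.76
side pliers_tips [308.6 237.8] 0.73
side ring [314.8 246.1] 0.66
top ring_gap [401.3 257.4] 0.62
top groove [339.2 253.8] 0.8
top groove [245.2 182.7] 0.42
wrist ring_center [130.5 159.4] 0.39
wrist groove [539.9  84.5] 0.65
```

View pics/m7.png

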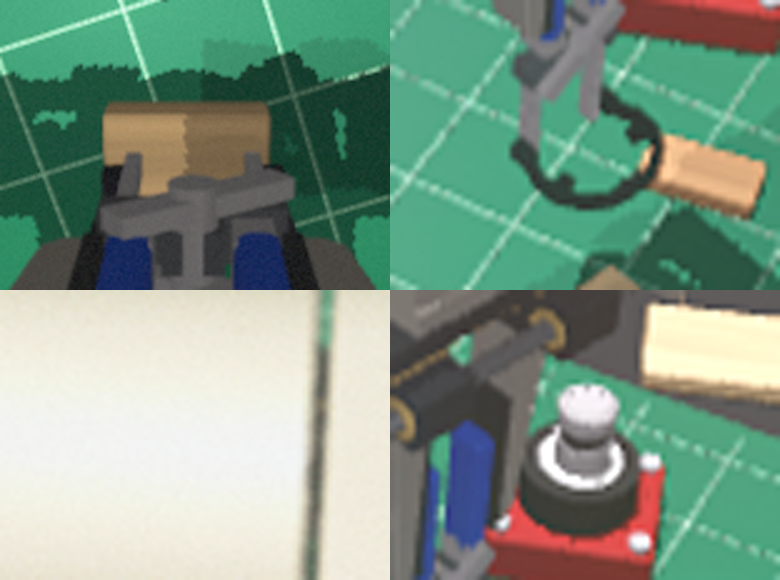

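The ring hangs level on the tips in the side crop, and the axle is clear. I'll fit the spread ring's outline in the side image to get its pose, and cross-check the groove position.

```bash
cat >> h.py <<'E'
def ring_pts(c,yaw,pitch,open_=.21,n=40):
    """centre line of the spread ring, world; c centre, yaw of ring x, pitch>0 raises gap side"""
    P=[]
    for s in(1,-1):
        a=np.linspace(np.pi,np.radians(30),n); q=np.c_[21.5*np.cos(a),21.5*np.sin(a)]
        q=np.vstack([q,[[25,11.5]]]) if True else q
        q=q-[-21.5,0]; co,si=np.cos(open_),np.sin(open_)
        q=np.c_[q[:,0]*co-q[:,1]*si,q[:,0]*si+q[:,1]*co]+[-21.5,0]
        P.append(np.c_[q[:,0],s*q[:,1],np.zeros(len(q))]/1e3)
    M=R.from_euler('zy',[yaw,-pitch],degrees=True).as_matrix()
    return [c+p@M.T for p in P]
def ring_mask(C,c,yaw,pitch,open_=.21,width=None):
    m=np.zeros((1680,2240),np.uint8); f=C[0]; d=(C[3].T@(c-C[4]))[2]
    w=int(round(4*.0052*f/d))
    for P in ring_pts(c,yaw,pitch,open_):
        q=np.array([proj(C,p) for p in P])*4+2
        cv2.polylines(m,[q.astype(np.int32)],False,255,max(w,1))
    return cv2.resize(m,(560,420),interpolation=cv2.INTER_AREA)/255.
def fit_ring(C,im,c0,yaw,dark=60):
    from scipy.optimize import minimize
    g=im.max(2).astype(float); D=np.clip((dark+25-g)/50,0,1)
    u,v=proj(C,c0).astype(int); sl=np.s_[v-26:v+26,u-34:u+34]
    def cost(p):
        q=ring_mask(C,np.array([p[0]/1e3,p[1]/1e3,c0[2]]),yaw,p[2])
        return -(np.minimum(q,D)[sl].sum())/np.maximum(q,D)[sl].sum()
    best=None
    for dx in(-5,0,5):
      for dy in(-5,0,5):
        x0=np.array([c0[0]*1e3+dx,c0[1]*1e3+dy,0]); 
        r=minimize(cost,x0,method='Nelder-Mead',options=dict(initial_simplex=x0+np.vstack([np.zeros(3),np.diag([4,4,6])])))
        if best is None or r.fun<best.fun: best=r
    return best.x.round(2),round(best.fun,3)
E
python3 - <<'E'
from h import *
S=cam('side');T=cam('top'); im=cv2.imread('pics/s7.png')[:,:,::-1].copy()
g=im.max(2); 
for dk in(50,65,80):
  print(dk,[ (z,fit_ring(S,im,np.array([.492,-.012,z]),-18,dk)) for z in(.1263,)])
for n,C,uv in(('side',S,(339.3,192)),('top',T,(338.6,253.1))): print(n,at_z(C,uv,.075).round(4))
X=proj(S,[.5304,-.2297,.075]);print(X,'stub top',[at_z(S,(340+0,185),.093)])
r=fit_ring(S,im,np.array([.492,-.012,.1263]),-18,65)[0]
q=ring_mask(S,np.array([r[0]/1e3,r[1]/1e3,.1263]),-18,r[2]); o=im.copy(); o[q>.5]=(255,0,0)
cv2.imwrite('pics/o7.png',np.hstack([cv2.resize(x[210:280,270:360],(400,311),interpolation=cv2.INTER_CUBIC) for x in(im,o)])[:,:,::-1])
E
```

```text
50 [(0.1263, (array([491.56, -13.01,   6.88]), np.float64(-0.191)))]
65 [(0.1263, (array([490.55, -13.17,   4.35]), np.float64(-0.364)))]
80 [(0.1263, (array([490.05, -12.88,   2.97]), np.float64(-0.397)))]
side [ 0.5359 -0.2374  0.075 ]
top [ 0.5276 -0.2332  0.075 ]
[340.01400259 194.63200669] stub top [array([ 0.53806627, -0.24160988,  0.093     ])]
```

Call:
{"api": "move_arm", "payload": {"series": [[1,[0,5,-1],0],[1,[0,10,-1.5],0],[1,[0,15,-2.5],0],[1,[0,20,-3.5],0],[1,[0,24,-4.5],0],[1,[0,24,-4.5],0],[1,[0,24,-4.5],0],[1,[0,24,-4.5],0],[1,[0,20,-3.5],0],[1,[0,15,-2.5],0],[1,[0,10,-1.5],0],[1,[0,5,-1],0],[1,[0,0,0],0]]}}

```text
t: 16.52
eef_pos: [0.4829, -0.2153, 0.3886]
tcp_rot: [-53.0, 90.0, 108.9]
contact_force: [-0.5, -0.7, -1.8]
width: 0.036
```

```bash
python3 - <<'E'
from h import *
W,iw=shot('wrist','w8.png'); S,is_=shot('side','s8.png')
plan([.531,-.231,.389])
s=sensors.get_state();Rt=R.from_euler('xyz',s['tcp_rot'],degrees=True).as_matrix();t0=np.array(s['eef_pos'])
rc=t0+np.array([-.0200,.0053,0]); rc[2]=t0[2]-.2622
print('ring fit',rc,[fit_ring(S,is_,rc,-18,d) for d in(50,65)])
g=proj(W,[.531,-.231,.093]);print('wrist groove proj',g, 'side ring',proj(S,rc))
for l in('groove','axle'):
  for n,C in(('wrist',W),('side',S)):
    for d in eyes.spot_point(l,n)[:1]: print(l,n,np.round(d['uv'],1),round(d['confidence'],2),at_z(C,d['uv'],.075 if l=='groove' else 0).round(4))
a=cv2.resize(iw[60:270,190:370],(480,560),interpolation=cv2.INTER_CUBIC); u,v=proj(S,rc).astype(int)
b=cv2.resize(is_[v-50:v+50,u-28:u+28],(314,560),interpolation=cv2.INTER_CUBIC)
print(u,v);cv2.imwrite('pics/m8.png',np.hstack([a,b])[:,:,::-1])
E
```

```text
t 16.62 tcp [ 0.483  -0.2149  0.3886] q [-24.2  12.6 106.3   0.   61.1  83.9] F [-0.9  0.2 -1.8] w 0.0355 tool x [-1.e-04  3.e-04 -1.e+00] tool-y yaw -108.07
shift [ -0.4   0.4 -50.6]
ring fit [ 0.46297927 -0.20960252  0.12643924] [(array([ 461.73, -209.52,   -0.69]), np.float64(-0.225)), (array([ 461.26, -209.74,   -1.15]), np.float64(-0.281))]
wrist groove proj [278.54370853 140.70969396] side ring [366.40495699 193.05337211]
groove wrist [282.6 129.2] 0.66 [ 0.5368 -0.2362  0.075 ]
groove side [332.8 253. ] 0.74 [ 0.4667 -0.0563  0.075 ]
axle wrist [281.3 123.3] 0.83 [ 0.5374 -0.2359  0.    ]
axle side [334.7 211.9] 0.79 [ 0.5427 -0.2433  0.    ]
366 193
```

View pics/m8.png

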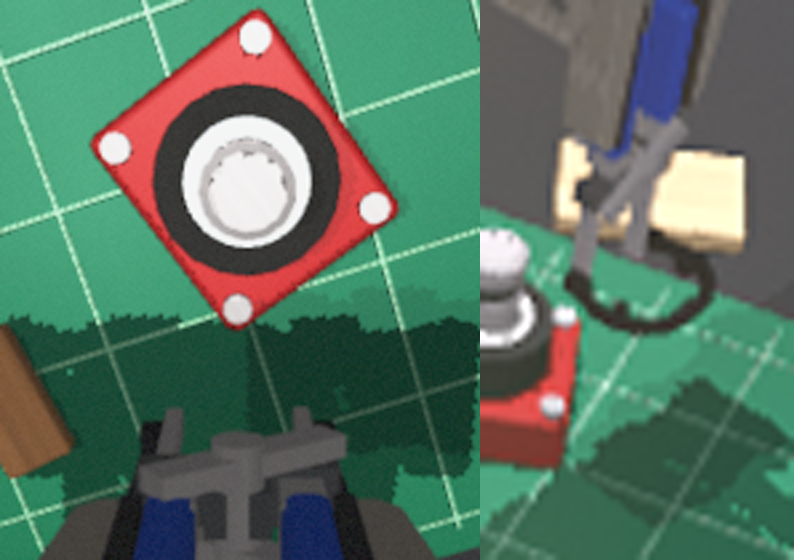

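The wrist view shows the stub centred at crop (247,188) and the roller at (246.5,180). The side crop shows the ring level and spread. Next I'll compute the axle axis.

```bash
python3 - <<'E'
from h import *
iw=cv2.imread('pics/w8.png')[:,:,::-1].copy(); W=cam('wrist');S=cam('side')
s=sensors.get_state();Rt=R.from_euler('xyz',s['tcp_rot'],degrees=True).as_matrix();t0=np.array(s['eef_pos'])
tool=lambda X:(Rt.T@(X-t0)*1000).round(1)
# roller: dark ellipse inside foot
g=iw.max(2); m=((g<75)&(np.indices(g.shape)[0]<170)&(np.indices(g.shape)[0]>80)).astype(np.uint8); m[:,:235]=0;m[:,330:]=0
red=(iw[...,0]>120)&(iw[...,1]<90)
n,l,st,ce=cv2.connectedComponentsWithStats(m); i=1+np.argmax(st[1:,4])
c,_=cv2.findContours((l==i).astype(np.uint8),cv2.RETR_EXTERNAL,cv2.CHAIN_APPROX_NONE)
e=cv2.fitEllipse(max(c,key=len)); print('roller ellipse',e)
for n,uv,z in(('roller',e[0],.055),('roller eye',(190+246.5/2.667-.4,60+179.5/2.667-.4),.055),('stub',(190+247/2.667-.4,60+188/2.667-.4),.088),('net groove',(282.6,129.2),.075)):
    X=at_z(W,uv,z); print(n,X.round(4),tool(X))
# reproject in side
is_=cv2.imread('pics/s2.png')
for p in([.5304,-.2297],[.535,-.234],[.537,-.236]): print(p,'side stub top/groove/roller top',[proj(S,[*p,z]).round(1) for z in(.093,.075,.055)])
im=cv2.imread('pics/s8.png')[:,:,::-1]; sub=im[170:215,318:362].astype(int)
for v in range(180,206,2): print(v,im[v,322:360].max(1))
E
```

```text
roller ellipse ((282.07708740234375, 126.89537811279297), (68.1021499633789, 69.69535827636719), 11.893335342407227)
roller [ 0.5375 -0.2357  0.055 ] [333.7   3.  -58.3]
roller eye [ 0.5375 -0.2357  0.055 ] [333.7   2.9 -58.3]
stub [ 0.5373 -0.2355  0.088 ] [300.7   2.8 -58. ]
net groove [ 0.5369 -0.2358  0.075 ] [313.7   3.2 -57.8]
[0.5304, -0.2297] side stub top/groove/roller top [array([340.8, 188.9]), array([340. , 194.6]), array([339.1, 200.8])]
[0.535, -0.234] side stub top/groove/roller top [array([339.8, 187.2]), array([339. , 192.9]), array([338.2, 199.1])]
[0.537, -0.236] side stub top/groove/roller top [array([339.4, 186.5]), array([338.6, 192.2]), array([337.8, 198.3])]
180 [164 165 165 165 165 165 165 165 165 165 169 185 166 167 167 161 151 135
 131  99  93  93  93  92  93  93  92  90  86 189 255 255 255 250 108  99
  83 123]
182 [193 191 141 167 185 163 164 164 163 162 156 162 165 165 164 164 164 164
 165 165 160 152 148 131  98  93  93  92  94 130 178 188 199 189 122 127
 136 158]
184 [165 165 166 164 165 190 173 166 209 207 174 164 163 165 189 221 239 231
 180 238 233
[... 970 characters left out ...]
13 247  68  81  96 149 166 165 165 147  86  55  59
 110 181]
198 [132 225 232 223 208  82  89  83 138 249 255 250 120 132 140 154 142 145
 149 144 138 128 136 215 255 175  78  85 104 191 245 238 234 163 148  63
  56  57]
200 [164 227 228 227 191  73  92  88 102 188 255 255 255 134 131 135 137 137
 136 133 128 121 137 215 255 173  80  86  95 158 209 218 200 184 151 160
 146 115]
202 [226 229 228 226 144  65  73  88  91  86 100 185 251 255 255 255 255 177
 180 181 183 210 255 246 142  80  86  89 110 196 225 216 228 197 162 167
 166 167]
204 [225 229 228 226 129  65  65  65  73  83  90  89  86  84 118 178 211 211
 210 207 167 155  77  82  87  89  81  65 107 206 218 228 218 133 171 165
 165 165]
```

Call:
{"api": "move_arm", "payload": {"series": [[1,[0,0.7,-5],0],[1,[0,1,-10],0],[1,[0,1,-15],0],[1,[0,0,-16],0],[1,[0,0,-15],0],[1,[0,0,-10],0],[1,[0,0,-6],0],[1,[5,0,0],0],[1,[8,0,0],0],[1,[5,0,0],0],[1,[2,0,0],0],[1,[0,0,0],0]]}}

```text
t: 18.32
eef_pos: [0.5552, -0.2417, 0.3686]
tcp_rot: [-8.8, 90.0, 153.1]
contact_force: [-0.4, 0.1, -1.2]
width: 0.0355
```

```bash
python3 - <<'E'
from h import *
W,iw=shot('wrist','w9.png'); S,is_=shot('side','s9.png'); T,it=shot('top','t9.png')
plan([.5374,-.2356,.337])
s=sensors.get_state();Rt=R.from_euler('xyz',s['tcp_rot'],degrees=True).as_matrix();t0=np.array(s['eef_pos'])
rc=t0+Rt@[.2622,0.0002,.0195]; print('ring est',rc.round(4))
print('side fit',[fit_ring(S,is_,rc,-18,d) for d in(50,65,80)])
for l in('ring_center','ring_gap','groove','pliers_tips'):
  for n,C in(('wrist',W),('side',S)):
    for d in eyes.spot_point(l,n)[:1]: print(l,n,np.round(d['uv'],1),round(d['confidence'],2))
u,v=proj(S,rc).astype(int); A=[]
f=fit_ring(S,is_,rc,-18,65)[0]; o=is_.copy(); q=ring_mask(S,np.array([f[0]/1e3,f[1]/1e3,rc[2]]),-18,f[2]); o[q>.5]=(255,0,0)
k=lambda im,a,b,c,d,w,h:cv2.resize(im[a:b,c:d],(w,h),interpolation=cv2.INTER_CUBIC)
cv2.imwrite('pics/m9.png',np.vstack([np.hstack([k(x,v-24,v+24,u-32,u+32,400,300) for x in(is_,o)]),np.hstack([k(iw,150,270,200,360,400,300),k(it,190,310,270,430,400,300)])])[:,:,::-1])
g=is_.max(2);print(u,v)
E
```

```text
t 18.48 tcp [ 0.5553 -0.2418  0.3689] q [-23.7  20.6  98.    0.   61.4  84.4] F [-0.3 -0.5 -1.5] w 0.0355 tool x [ 4.e-04 -2.e-04 -1.e+00] tool-y yaw -108.09
shift [31.9 -0.3 19. ]
ring est [ 0.5369 -0.2359  0.1067]
side fit [(array([ 536.7 , -236.59,    5.3 ]), np.float64(-0.192)), (array([ 535.49, -236.8 ,    2.14]), np.float64(-0.246)), (array([ 534.63, -236.05,    2.65]), np.float64(-0.165))]
ring_center wrist [191.2 284.9] 0.26
ring_center side [343.2 182. ] 0.69
ring_gap side [337.8 179.4] 0.55
groove wrist [280.5 228. ] 0.97
groove side [339.7 190.4] 0.6
pliers_tips side [336.4 178.4] 0.95
340 182
```

View pics/m9.png

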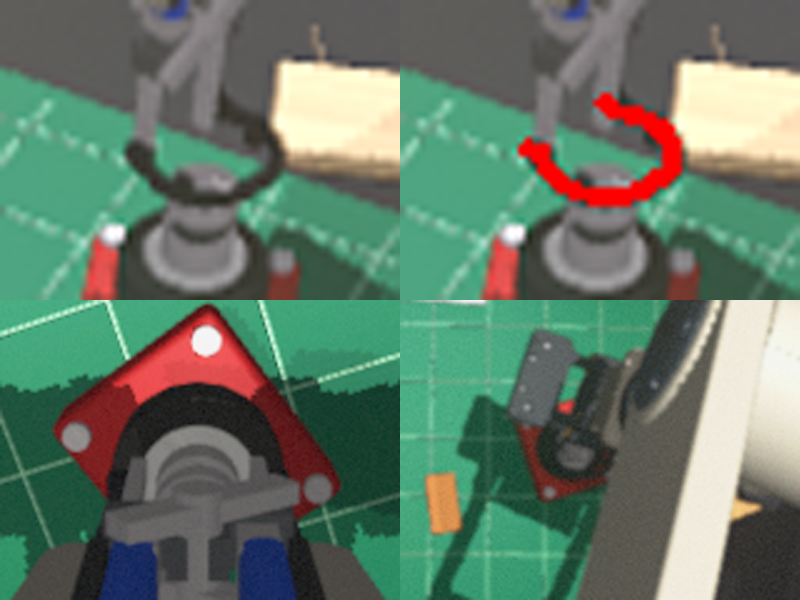

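The last view (my 12th) shows three things:
- **Side crop:** the ring is spread and centred over the stub.
- **Wrist crop:** the tips (137 and 258, mid 197.5) straddle the stub and roller (mid 197).
- **Overlay:** the side fit relative to the stub agrees within about 1 mm.

I'll descend in two stages.

Call:
{"api": "move_arm", "payload": {"series": [[1,[2,0,0],0],[1,[4,0,0],0],[1,[4,0,0],0],[1,[4,0,0],0],[1,[2,0,0],0],[1,[0,0,0],0]]}}

```text
t: 19.62
eef_pos: [0.5553, -0.2417, 0.3525]
tcp_rot: [-8.4, 90.0, 153.5]
contact_force: [0.4, -0.1, -1.8]
width: 0.0358
```

```bash
cat > chk.py <<'E'
from h import *
W,iw=shot('wrist'); S,is_=shot('side','s10.png')
plan([.5553,-.2418,.3372],-108.1)
s=sensors.get_state();Rt=R.from_euler('xyz',s['tcp_rot'],degrees=True).as_matrix();t0=np.array(s['eef_pos'])
rc=t0+Rt@[.2622,0.0002,.0195]; print('ring est',rc.round(4))
print('side fit',[fit_ring(S,is_,rc,-18,d) for d in(50,65,80)])
for l in('ring_center','groove','pliers_tips'):
  for n,C in(('side',S),('wrist',W)):
    for d in eyes.spot_point(l,n)[:1]: print(l,n,np.round(d['uv'],1),round(d['confidence'],2))
E
python3 chk.py
```

```text
t 19.73 tcp [ 0.5553 -0.2418  0.3528] q [-23.7  21.6  98.8  -0.   59.6  84.4] F [-0.4 -0.4 -1.7] w 0.0356 tool x [ 2.e-04 -1.e-04 -1.e+00] tool-y yaw -108.09
shift [15.6  0.   0. ]
twist (tool x down) 0.01
ring est [ 0.5368 -0.2359  0.0906]
side fit [(array([ 536.56, -236.53,    5.61]), np.float64(-0.161)), (array([ 534.16, -236.16,    2.3 ]), np.float64(-0.207)), (array([ 534.15, -236.15,    2.02]), np.float64(-0.161))]
ring_center side [342.4 187.9] 0.41
groove side [339.2 190.7] 0.93
groove wrist [278.9 240.1] 0.96
pliers_tips side [331.2 181. ] 0.79
```

There's no contact force. I'll finish the descent.

Call:
{"api": "move_arm", "payload": {"series": [[1,[2,0,0],0],[1,[4,0,0],0],[1,[4,0,0],0],[1,[3.2,0,0],0],[1,[2,0,0],0],[1,[0,0,0],0],[1,[0,0,0],0]]}}

```text
t: 20.9
eef_pos: [0.5553, -0.2418, 0.3376]
tcp_rot: [-174.5, 90.0, -12.6]
contact_force: [0.1, -0.4, -1.4]
width: 0.0358
```

```bash
python3 chk.py; python3 - <<'E'
from h import *
im=cv2.imread('pics/s10.png')[:,:,::-1]; S=cam('side')
print('groove proj',proj(S,[.5374,-.2356,.075]))
g=im.max(2)
for v in range(180,212,2): print(v,' '.join('%3d'%x for x in g[v,324:360]))
E
```

```text
t 21.0 tcp [ 0.5553 -0.2418  0.3376] q [-23.7  22.5  99.5  -0.   57.9  84.4] F [-0.1  1.  -1.2] w 0.0355 tool x [ 3.e-04 -2.e-04 -1.e+00] tool-y yaw -108.09
shift [0.4 0.  0. ]
twist (tool x down) 0.01
ring est [ 0.5368 -0.236   0.0754]
side fit [(array([ 534.25, -234.42,    0.77]), np.float64(-0.158)), (array([ 5.3404e+02, -2.3545e+02,  4.9000e-01]), np.float64(-0.189)), (array([ 533.71, -236.1 ,    1.39]), np.float64(-0.157))]
ring_center side [340.9 192. ] 0.62
groove side [340.  190.3] 0.66
groove wrist [280.7 216.7] 0.29
pliers_tips side [336.5 187.3] 0.92
groove proj [338.39206059 192.21050346]
180 164 164 165 165 156 116  89  91 136 142 133 125 140 155 126 128 130 120  90  92  93  92  92  93  92  91  86 188 255 255 255 255 255 255 255 255
182 139 165 183 163 161 134 128 123 120 140 129 158 167 162 131 129 128 110 133 156 149 130  97  93  93  92  94 129 177 186 200 218 224 210 236 235
184 164 163 165 188 156 128 128 125 145 166 165 163 148 143 133 133 131 121 115 104 149 170 169 168 161 150 131 118 122 120 124 134 146 150 151 162
186 164 164 164 163 144 127 125 127 152 165 170 
[... 1175 characters left out ...]
 100 136 162 158 153 151 151 152 152 157 159 160 126  77  58  59  61  67 100 120 119 117 111  83  86  84  85
204 170 106  69  63  64  63  64  66  63  62  60  58  71  99 114 113 113 110  93  75  55  58  63  65  64  60  68 115 118 117 114  88  87  86  84  85
206 149 146  87  64  64  63  63  65  63  64  62  62  62  62  62  62  61  62  64  65  65  64  61  61  60  59  78 119 116 119 130  76  86  85  85  86
208 148 150 147  81  64  64  65  65  65  64  63  63  61  62  62  61  61  62  62  62  60  61  61  60  59  68 115 121 143 151 135  77  85  85  85  84
210 163 150 150 150 134  83  64  65  64  65  63  63  63  61  62  62  62  63  63  60  62  60  60  60  81 109 120 142 150 148 129  99 100 106 122 113
```

```bash
python3 -c "
from h import *
s=sensors.get_state(); print(s['t'],s['width'],s['contact_force'],s['eef_pos']); print(job.close_job())"
```

```text
21.3 0.035481839075110704 [-0.33654019 -0.05554935 -1.96302878] [ 0.55528834 -0.2417285   0.33752908]
the job is handed in; nothing more can be done
None
```

I handed the job in at 21.3 s. The ring is on the axle stub at groove height, spread open, with the pliers still squeezed. I took the pliers from the holder at 7 N and squeezed the handles at 38 N with the tips in the ring's gap. I then carried the ring over and lowered it around the stub without moving the loose things.

Last checks:
- **Squeeze:** the finger opening was 35.5 mm, against 37 mm expected at the stop, so the handles are fully in.
- **Contact:** the outside force stayed at about 2 N or less throughout the descent, so nothing suggests the ring touched the stub.
- **Centring:** before the descent, the wrist camera put the tips and the stub in line to about half a millimetre. The side fit agreed to about 1 mm relative to the stub.
- **Height:** I estimate the ring centre at 75.4 mm against the groove's 75 mm, assuming it did not slip on the tips.

Two things disagreed or stayed unconfirmed:
- **Camera offset:** the wrist and side cameras placed the axle 2–3 mm apart. I relied on the wrist view and compared positions within one camera.
- **Final position:** the last side-camera fit matched poorly because the dark roller confused it, and it read about 2–3 mm off. My picture views were used up, so I did not look at the final pose directly.

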